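# Press the muddler into its spring clips

## Robot

A 6-joint arm with a two-finger parallel gripper is mounted at the origin on the work surface. World frame = base frame: x ahead of the robot, y to its left, z up, the work surface at z = 0. Lengths are in m, angles in degrees, forces in N, time in s.
With the tool pointing down it reaches from about 0.35 to 0.875 m from the base axis. Payload 4.2 kg.
Tool frame: the origin (TCP) lies midway between the tips of the shut fingers; the grasp point (between the pads) lies 19 mm behind it; z points along the fingers, y is the direction in which the jaws open and shut (so a half turn about z gives the same grasp; the last joint's range is limited). The gripper opens to 87 mm and grips with 3 to 60 N. Pads are 19 mm wide; open, the fingers measure 117 mm over their backs; the gripper's body (75 mm by 190 mm) begins 51 mm behind the grasp point.
Start: joints at [-52.735, 22.042, 0.453, 0, -68.411, -14.817], TCP at [0.239, -0.578, 0.223] pointing down, gripper open.
Joint ranges: [-179.83, 179.83], [-69.29, 118.12], [-61.27, 80.66], [-181.25, 117.63], [-171.15, -9.14], [-177.46, 177.46]. Speed limits (degrees/s): [159.86, 159.86, 180, 180, 180, 180].

## Interface

Orientations are given as a 3x3 rotation matrix whose columns are the frame's x, y, z axes.
In Python, from station import sense, capture, get_calibration, finish_job, spot_in, spot_point gives the robot as it stands.
- The arm moves only by the shell command python3 -m inch 'ROWS'. ROWS is JSON, a list of rows, each an object with "fingers": the finger opening in cm, from 0 to 8.7; "delta_pos": the shift along the tool's x, y, z in cm, a list of three; "spin": the turn about the tool's z in degrees. In form: [{"fingers": fingers, "delta_pos": [dx, dy, dz], "spin": spin}, ...]. A call has 1 to 20 rows; each row is the pose to reach, as a shift and turn from the pose commanded when the call began, along the tool's axes at that moment; what a row does not reach only later rows make up. A row lasts 1/10 s, in which the tool goes at most 50 mm and 8.59 degrees, less where a joint would pass 70% of its speed; a pose out of reach is approached as far as the arm can. A call with a gripper value outside its range is refused whole. The fingers move at their own pace and stop on an object; the grip force is fixed at half the most. Time passes only in rows, so rows that repeat a pose let the fingers close. It gives the time, the measured TCP pose, the force and the opening at its end, in the units of the state.
- sense(): the state, without advancing time (a new reading comes with each control period).
- capture(name): name is "scene" or "top"; returns the picture (400x640x3 uint8, red, green, blue); there is no depth.
- get_calibration(name): a dict with "K" (3x3 intrinsics, pixels), "T" (4x4, takes a point from camera to world coordinates). Camera axes: x right, y up, looking along -z (the intrinsics and any distortion apply to the point x, -y, -z); pixel columns grow to the right and rows downward; lengths in m; the calibration is good to about 2 mm. A picture is of the moment at which its call begins. get_calibration takes no time and is no camera call.
- finish_job(): hands the job in, once; it reports no verdict.
Trained networks look in the newest picture that a camera, given by its name, has taken for a name from the list of things; names that differ only in an ending like _2 or _b are one class to them, and where a whole thing is asked for, a point or a joint stands for the part that bears it (a point fixed in the world has none). Each returns a list of dicts, best first, with "conf" (0 to 1); they miss things now and then, are a little off and sometimes report something else, mostly with a low value. They report only what shows in the picture. A call takes as long as a camera call. They do not tell look-alikes from the thing itself.
- spot_in(camera, target): "extent" ([left, top, right, bottom] as shares, 0 to 1, of the picture: columns of its width, rows of its height, round what is visible of it).
- spot_point(camera, target): "location" ([column, row] as shares, 0 to 1, of the picture: columns of its width, rows of its height: a listed point, or the origin of a listed thing).
The state is a dict: "time_s": time; "joints": joint angles; "joint_velocities": joint speeds; "effort": joint torques, N m; "tcp_pos": TCP position; "ee_rot": TCP orientation; "wrist_force": force on the tool from outside, world axes, zero at the start; "moment": the same for the moment, N m; "gripper_width": opening from 0.0 (shut) to 1.0 (fully open).
Only numpy, scipy, OpenCV 4.12 (cv2) and the standard library are available. Lean on these libraries where they do the work, as an engineer would, in place of code of your own. Each camera call takes 0.05 s, during which the arm holds its last target.

## Task

Take the rinsed bar muddler off its drying rest and press it down by hand, level, into the two spring clips of the grey holder until it snaps fully home in both, then let go of it. Either end may point either way. Leave the jug, the syrup bottle and the shaker where they stand.

Things in the scene. Friction and masses are not known exactly. Their poses are not given: they have to be found in the camera images.
- muddler: Bar muddler, a loose wooden rod, 26 mm thick and 150 mm long between two red end knobs (34 mm thick, 25 mm long each); 200 mm over all, about 160 g, the same at both ends. Origin at its middle, on its centre line; its y axis runs along the rod. It starts lying level on the rest, centre line 45 mm above the counter, its middle within 8 mm of the rest's middle.
- rest: Steel drying rest, fixed: a plate 80 x 150 mm, 6 mm thick, with two V posts (12 mm wide along y, at y = +52 and -52 mm) that carry the muddler along the rest's y axis. The posts end below the rod's centre line (45 mm up); between them, above the plate, is room for fingers. Origin at the centre of its underside, z up.
- holder: Grey spring-clip holder, fixed: a plate 110 x 180 mm, 12 mm thick, with two upright brass clips, each 22 mm wide along y, centred at y = +52 and -52 mm; between them 80 mm is free for fingers above the plate. Each clip is a pair of sprung jaws (to +x and -x) over a black V seat; their flared lips end 78 mm above the counter. Origin at the centre of its underside, z up.
- mouth (a point): Middle of the muddler's centre line when it lies on the closed clips, 72 mm above the counter, over the seat. The jaws end in turning white rollers 10 mm thick, about 17 mm apart, 61 mm up. A rod along y pushed straight down from here spreads the jaws (about 8 to 12 N down for both clips; its weight does not do it; the last 10 mm they pull it in) and snaps home 22 mm lower.
- seat (a point): Where the middle of the muddler's centre line lies when it is home: midway between the two clips, 50 mm above the counter, over the holder's origin; axes as the holder's (the muddler's y along the holder's y, either way round). Between its knobs the rod has 12 mm of play each way along y.
- jug: Glass measuring jug, 84 mm across, 110 mm high, with a handle to its +y side that reaches 73 mm from its axis. A bystander. Origin at the centre of its underside.
- syrup_bottle: Yellow squeeze bottle with a white nozzle, 60 mm across, 150 mm high. A bystander. Origin at the centre of its underside.
- shaker: Open steel shaker cup, 84 mm across, 120 mm high. A bystander. Origin at the centre of its underside.
Things that resemble listed ones, but are neither listed nor needed, are in the scene too. Several things look just like the holder: the one meant starts farthest to the robot's left. Of the things that look like the muddler, the larger one is meant.

How it is judged (in metres and radians):
On the way:
1. the gripper pushes the muddler home: it is in both clips, within 6 mm of its seat height, while the fingers are still on it (z of muddler in the frame of holder below 0.056 m and horizontal distance between muddler and seat below 0.02 m and angle between the y axis of muddler and the y axis of holder, either way round below 0.1 rad and contact force between the fingers and muddler above 0.5 N), for 0.1 s.
At the end, for the whole second after the job is handed in: The muddler lies at rest in both clips, released: its middle within 5 mm of the seat height, 5 mm sideways and 15 mm along the holder, its rod within 0.08 rad of the holder's long axis (z of muddler in the frame of holder between 0.045 and 0.055 m and x of muddler in the frame of holder between -0.005 and 0.005 m and y of muddler in the frame of holder between -0.015 and 0.015 m and angle between the y axis of muddler and the y axis of holder, either way round below 0.08 rad and linear speed of muddler below 0.02 m/s); the robot touches nothing.
It fails at once if the jug is pushed more than 30 mm or tipped (distance of jug from where it was at the start of the episode above 0.03 m or angle between jug's own z axis and vertical above 0.4 rad).
It fails at once if the syrup bottle is pushed more than 30 mm or tipped (distance of syrup_bottle from where it was at the start of the episode above 0.03 m or angle between syrup_bottle's own z axis and vertical above 0.4 rad).
It fails at once if the shaker is pushed more than 30 mm or tipped (distance of shaker from where it was at the start of the episode above 0.03 m or angle between shaker's own z axis and vertical above 0.4 rad).
It also fails if it takes over 45 s, if anything falls off the work surface, if the arm or the gripper's body presses on something with over 40 N, if the wrist force passes 120 N, or if a joint passes its speed limit or range.

## Working session

There is one attempt and no reset: what is moved stays moved. The work goes in short steps, Python scripts to look and compute and a shell command to move; the robot and the scene stay as the last step left them, time stands still between calls to the robot, and variables do not carry over. Pictures are saved under pics/ and viewed, and the job is handed in when it is done.

```bash
ls; mkdir -p pics
python3 - <<'E'
from station import *
import cv2,json
s=sense();print(s)
for n in("scene","top"):
    im=capture(n);cv2.imwrite(f"pics/{n}0.png",im[:,:,::-1])
    c=get_calibration(n);print(n,c)
    for t in("muddler","holder","rest","seat","mouth","jug","syrup_bottle","shaker"):
        print(t,[( [round(v*(640,400)[i%2]) for i,v in enumerate(d["extent"])],round(d["conf"],2)) for d in spot_in(n,t)] if t not in("seat","mouth") else "",
          [([round(d["location"][0]*640,1),round(d["location"][1]*400,1)],round(d["conf"],2)) for d in spot_point(n,t)])
E
```

```text
pics
{'time_s': 0.0, 'joints': array([-5.27341804e+01,  2.20896292e+01,  3.80147782e-01, -2.86289359e-02,
       -6.84103178e+01, -1.48170509e+01]), 'joint_velocities': array([ 0.01206501,  0.08489824, -0.06940166, -0.00075577, -0.02218063,
       -0.02862731]), 'effort': array([-1.10334451e-03, -3.90669394e+01,  1.87409824e+01,  4.21994448e+00,
        1.10084712e-02, -2.11422007e-04]), 'tcp_pos': array([ 0.23845509, -0.57707767,  0.22147497]), 'ee_rot': array([[-9.24291680e-01, -3.81685849e-01, -8.96280443e-04],
       [-3.81686892e-01,  9.24289637e-01,  1.94529849e-03],
       [ 8.59298192e-05,  2.14012171e-03, -9.99997706e-01]]), 'wrist_force': array([-0.03699865, -0.08597605, -0.16738982]), 'moment': array([-0.02828022, -0.0029774 , -0.01590672]), 'gripper_width': 1.0025796441330188}
scene {'K': array([[474.65844755,   0.        , 320.5269622 ],
       [  0.        , 474.65844755, 191.60132946],
       [  0.        ,   0.        ,   1.        ]]), 'T': array([[-0.24505738, -0.82313076,  0.51225251,  1.16081197],
       [ 0.9693966 , -0.2160645 ,  0.11656059,  0.09122347],
      
[... 1054 characters left out ...]
7,  0.09782517,  0.99508477,  1.01479985],
       [ 0.        ,  0.        ,  0.        ,  1.        ]])}
muddler [([314, 192, 391, 241], 0.9), ([414, 176, 447, 236], 0.82)] [([352.8, 212.6], 0.97), ([430.1, 206.3], 0.57)]
holder [([168, 160, 244, 213], 0.72), ([201, 242, 275, 292], 0.69)] [([237.4, 265.5], 0.87), ([206.7, 184.6], 0.84)]
rest [([321, 193, 387, 241], 0.68)] [([349.5, 216.6], 0.81)]
seat  [([236.0, 269.6], 0.85), ([200.6, 180.5], 0.62)]
mouth  [([235.5, 269.3], 0.65), ([197.9, 183.7], 0.61)]
jug [([349, 81, 402, 123], 0.84)] [([373.6, 109.3], 0.63)]
syrup_bottle [([294, 87, 313, 122], 0.68)] [([303.9, 108.4], 0.59)]
shaker [([170, 76, 214, 121], 0.84)] [([201.5, 106.4], 0.76)]
```

View pics/scene0.png

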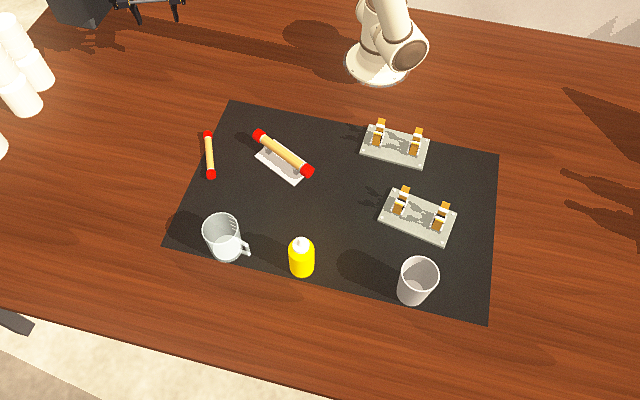

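View pics/top0.png

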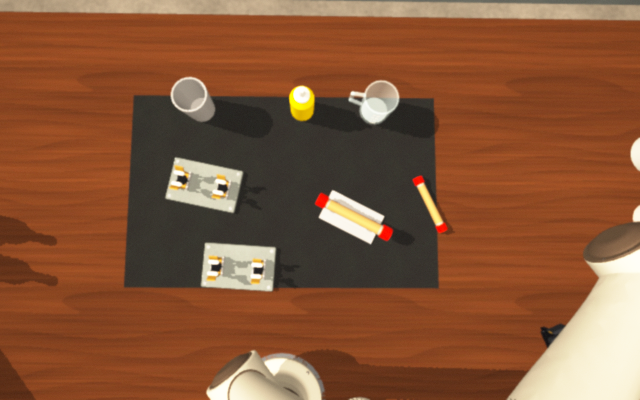

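```bash
cat > h.py <<'E'
import numpy as np
from station import *
def ray(n,px):
    c=get_calibration(n);K,T=c["K"],c["T"]
    d=T[:3,:3]@np.array([(px[0]-K[0,2])/K[0,0],-(px[1]-K[1,2])/K[1,1],-1.0]);return T[:3,3],d
def at(n,px,z):
    o,d=ray(n,px);return o+d*(z-o[2])/d[2]
def proj(n,p):
    c=get_calibration(n);K,T=c["K"],c["T"]
    q=T[:3,:3].T@(np.array(p)-T[:3,3]);return np.array([K[0,0]*q[0]/-q[2]+K[0,2],-K[1,1]*q[1]/-q[2]+K[1,2]])
E
python3 - <<'E'
from h import *
import cv2
for n,l in dict(scene=[("mud",284.7,152.9,.045),("mud2",209.3,155.3,.02),("rest",283.6,163.3,0),("hA",392,150.2,0),("hB",417.2,218.3,0),("seatA",397,137.9,.05),("seatB",419,211.4,.05),("mouthB",424.5,202.7,.072),("mouthA",398.9,131.1,.072)],
 top=[("mud",352.8,212.6,.045),("mud2",430.1,206.3,.02),("rest",349.5,216.6,0),("hA",237.4,265.5,0),("hB",206.7,184.6,0),("seatA",236,269.6,.05),("seatB",200.6,180.5,.05),("jug",373.6,109.3,0),("syr",303.9,108.4,0),("sh",201.5,106.4,0)]).items():
    for a,u,v,z in l: print(n,a,at(n,(u,v),z).round(3))
a=cv2.imread("pics/top0.png")
cv2.imwrite("pics/tc1.png",cv2.resize(a[140:310,150:290],None,fx=4,fy=4,interpolation=2)[:600])
cv2.imwrite("pics/tc2.png",cv2.resize(a[160:260,290:460],None,fx=4,fy=4,interpolation=2))
b=cv2.imread("pics/scene0.png")
cv2.imwrite("pics/sc1.png",cv2.resize(b[110:255,345:470],None,fx=4,fy=4,interpolation=2))
cv2.imwrite("pics/sc2.png",cv2.resize(b[110:200,190:330],None,fx=5,fy=5,interpolation=2))
E
```

```text
scene mud [ 0.449 -0.172  0.045]
scene mud2 [ 0.492 -0.374  0.02 ]
scene rest [ 0.453 -0.176  0.   ]
scene hA [0.332 0.105 0.   ]
scene hB [0.531 0.205 0.   ]
scene seatA [0.326 0.111 0.05 ]
scene seatB [0.54  0.201 0.05 ]
scene mouthB [0.525 0.208 0.072]
scene mouthA [0.319 0.112 0.072]
top mud [ 0.46  -0.175  0.045]
top mud2 [ 0.478 -0.376  0.02 ]
top rest [ 0.451 -0.172  0.   ]
top hA [0.325 0.115 0.   ]
top hB [0.532 0.2   0.   ]
top seatA [0.32 0.11 0.05]
top seatB [0.537 0.203 0.05 ]
top jug [ 0.737 -0.237  0.   ]
top syr [ 0.738 -0.051  0.   ]
top sh [0.74 0.22 0.  ]
```

View crops.

View pics/tc1.png

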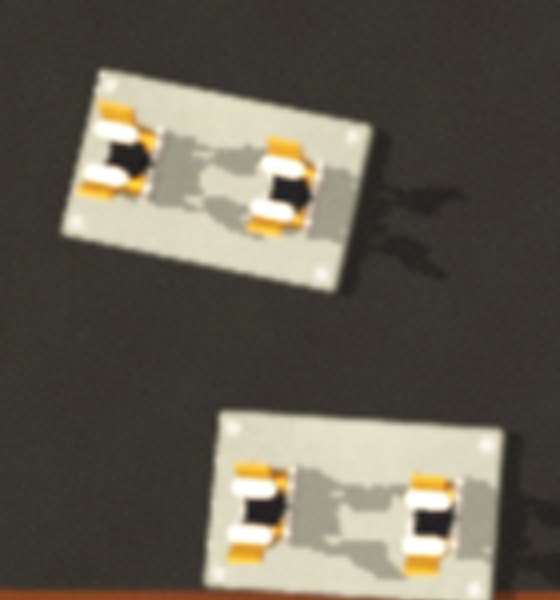

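View pics/tc2.png

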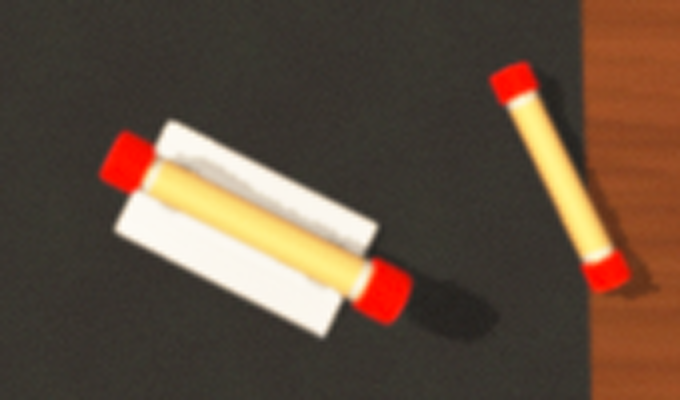

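View pics/sc1.png

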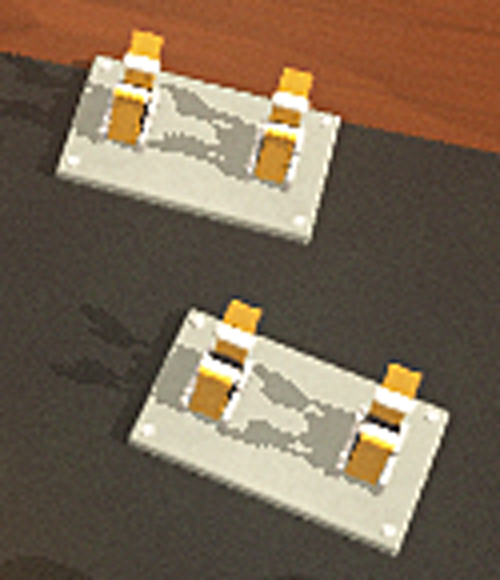

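View pics/sc2.png

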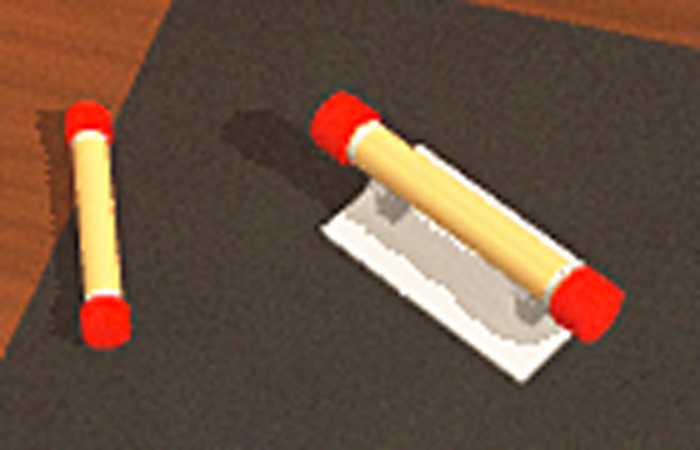

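```bash
cat > meas.py <<'E'
from h import *
import cv2
def plate(n,im,win,z,other=None):
    x0,y0,x1,y1=win
    hsv=cv2.cvtColor(im,cv2.COLOR_RGB2HSV)
    m=np.zeros(im.shape[:2],np.uint8)
    w=((hsv[...,2]>85))[y0:y1,x0:x1]
    m[y0:y1,x0:x1]=w*255
    nl,lab,st,_=cv2.connectedComponentsWithStats(m)
    k=1+np.argmax(st[1:,4]);ys,xs=np.where(lab==k)
    P=np.array([at(n,(u,v),z)[:2] for u,v in zip(xs,ys)])
    return P
def rod(n,im,win,z=.045):
    x0,y0,x1,y1=win
    hsv=cv2.cvtColor(im,cv2.COLOR_RGB2HSV)[y0:y1,x0:x1].astype(int)
    red=((hsv[...,0]<6)|(hsv[...,0]>172))&(hsv[...,1]>190)&(hsv[...,2]>120)
    nl,lab,st,cen=cv2.connectedComponentsWithStats(red.astype(np.uint8))
    k=np.argsort(-st[1:,4])[:2]+1
    pts=[at(n,cen[i]+[x0,y0],z) for i in k]
    pts.sort(key=lambda p:p[1])
    a,b=pts;d=b-a
    return ((a+b)/2).round(4),np.linalg.norm(d).round(4),np.degrees(np.arctan2(d[1],d[0])).round(2)
E
python3 - <<'E'
from meas import *
T=cv2.imread("pics/top0.png")[:,:,::-1].copy();S=cv2.imread("pics/scene0.png")[:,:,::-1].copy()
print(rod("top",T,(305,180,400,250)),rod("scene",S,(245,120,325,190)))
for n,im,w in(("top",T,(160,150,250,220)),("top",T,(195,238,280,287)),("scene",S,(370,178,465,252))):
    P=plate(n,im,w,.012); 
    r=cv2.minAreaRect((P*1000).astype(np.float32));print(n,r,cv2.boxPoints(r).round(0).tolist())
for n,w in(("top",(313,185,395,247)),("scene",(250,140,310,190))):
    im=T if n=="top" else S
    P=plate(n,im,w,.006);r=cv2.minAreaRect((P*1000).astype(np.float32));print("rest",n,r)
E
```

```text
(array([ 0.4507, -0.1767,  0.045 ]), np.float64(0.1794), np.float64(63.49)) (array([ 0.4478, -0.1812,  0.045 ]), np.float64(0.1812), np.float64(63.32))Traceback (most recent call last):
  File "<stdin>", line 5, in <module>
  File "meas.py", line 11, in plate
    P=np.array([at(n,(u,v),z)[:2] for u,v in zip(xs,ys)])
                ~~^^^^^^^^^^^
  File "h.py", line 7, in at
    o,d=ray(n,px);return o+d*(z-o[2])/d[2]
        ~~~^^^^^^
  File "h.py", line 4, in ray
    c=get_calibration(n);K,T=c["K"],c["T"]
ValueError: time passes only in moves, steps and waits
```

```bash
sed -i 's/^def ray/import functools\n@functools.lru_cache(None)\ndef cal(n): return get_calibration(n)\ndef ray/; s/c=get_calibration(n)/c=cal(n)/' h.py
python3 - <<'E'
from meas import *
T=cv2.imread("pics/top0.png")[:,:,::-1].copy();S=cv2.imread("pics/scene0.png")[:,:,::-1].copy()
for n,im,w in(("top",T,(160,150,250,220)),("top",T,(195,238,280,287)),("scene",S,(370,178,465,252))):
    P=plate(n,im,w,.012); 
    r=cv2.minAreaRect((P*1000).astype(np.float32));print(n,r,cv2.boxPoints(r).round(0).tolist())
for n,w in(("top",(313,185,395,247)),("scene",(250,140,310,190))):
    im=T if n=="top" else S
    P=plate(n,im,w,.006);r=cv2.minAreaRect((P*1000).astype(np.float32));print("rest",n,r)
E
```

```text
top ((531.0851440429688, 204.49365234375), (183.24822998046875, 113.66630554199219), 78.44142150878906) [[457.0, 126.0], [568.0, 103.0], [605.0, 283.0], [494.0, 306.0]]
top ((325.3387145996094, 111.53961181640625), (183.1845245361328, 111.15241241455078), 86.63639068603516) [[264.0, 23.0], [375.0, 17.0], [386.0, 200.0], [275.0, 206.0]]
scene ((523.1515502929688, 204.16650390625), (180.28228759765625, 132.906005859375), 78.43502044677734) [[440.0, 129.0], [570.0, 103.0], [606.0, 279.0], [476.0, 306.0]]
rest top ((448.8126525878906, -180.52818298339844), (216.3864288330078, 84.7850341796875), 63.3259162902832)
rest scene ((445.7549743652344, -187.9769287109375), (197.36483764648438, 82.74324035644531), 63.62748336791992)
```

Lookalikes of the muddler in the top picture: (353,216), larger and on the rest, and (430,205), smaller and on the mat. I take (353,216). Lookalikes of the holder: (205,185) at y≈0.20 and (238,267) at y≈0.11. I take (205,185), the leftmost. The crops confirm both choices. The rod is at about (0.449, -0.179), heading 63.4°. The holder is at (0.532, 0.2035), heading 78.4°.

```bash
python3 -m inch '[{"fingers":8.7,"delta_pos":[-4,3.3,0],"spin":-6},{"fingers":8.7,"delta_pos":[-8,6.6,0],"spin":-12},{"fingers":8.7,"delta_pos":[-12,9.9,0],"spin":-18},{"fingers":8.7,"delta_pos":[-16,13.2,0],"spin":-24},{"fingers":8.7,"delta_pos":[-20,16.5,0],"spin":-30},{"fingers":8.7,"delta_pos":[-24,19.9,0],"spin":-36},{"fingers":8.7,"delta_pos":[-28,23.2,0],"spin":-41},{"fingers":8.7,"delta_pos":[-32,26.5,0],"spin":-41},{"fingers":8.7,"delta_pos":[-34.7,28.7,4],"spin":-41},{"fingers":8.7,"delta_pos":[-34.7,28.7,8],"spin":-41},{"fingers":8.7,"delta_pos":[-34.7,28.7,8],"spin":-41},{"fingers":8.7,"delta_pos":[-34.7,28.7,8],"spin":-41},{"fingers":8.7,"delta_pos":[-34.7,28.7,8],"spin":-41}]'
cat > st.py <<'E'
from h import *
import sys
s=sense();R=s["ee_rot"];p=s["tcp_pos"]
print(s["time_s"],p.round(4),"head",np.degrees(np.arctan2(R[1,0],R[0,0])).round(2),"z",R[:,2].round(4),"F",s["wrist_force"].round(1),"w",round(s["gripper_width"],3),"j",s["joints"].round(1))
if len(sys.argv)>4:
    t=np.array(list(map(float,sys.argv[1:4])));h=float(sys.argv[4])
    d=(np.degrees(np.arctan2(R[1,0],R[0,0]))-h+90)%180-90
    print("delta cm",(R.T@(t-p)*100).round(2),"spin",d.round(2))
E
python3 st.py .449 -.179 .026 63.4
python3 - <<'E'
from meas import *
T=capture("top");S=capture("scene")
a=np.vstack([T[150:270,290:410],S[100:220,230:350]])
cv2.imwrite("pics/a1.png",cv2.resize(np.hstack([a[:120],a[120:]])[:,:,::-1],None,fx=3,fy=3,interpolation=2))
E
```

```text
time_s: 2.8
tcp_pos: [0.4511, -0.1807, 0.1445]
ee_rot: [[-0.447, -0.894, 0.004], [-0.894, 0.447, -0.001], [-0.001, -0.004, -1.0]]
wrist_force: [0.1, 0.1, 0.7]
gripper_width: 1.001
2.8 [ 0.4511 -0.1807  0.1445] head -116.56 z [ 0.0037 -0.0011 -1.    ] F [0.1 0.1 0.7] w 1.001 j [ -2.6  12.9 -25.3   0.1 -51.6 -24. ]
delta cm [-0.05  0.31 11.85] spin 0.04
```

View pics/a1.png

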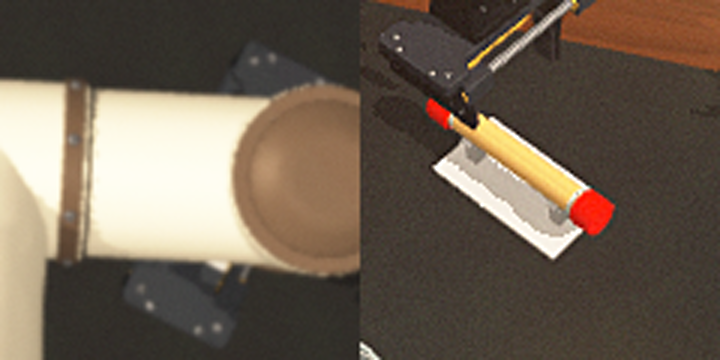

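The scene view (crop px ~(465,110)) shows the open fingers straddling the rod, aligned with it. Next I go down and grip.

```bash
python3 -m inch '[{"fingers":8.7,"delta_pos":[0,0.25,3],"spin":0},{"fingers":8.7,"delta_pos":[0,0.25,6],"spin":0},{"fingers":8.7,"delta_pos":[0,0.25,8.5],"spin":0},{"fingers":8.7,"delta_pos":[0,0.25,10.3],"spin":0},{"fingers":8.7,"delta_pos":[0,0.25,11.3],"spin":0},{"fingers":8.7,"delta_pos":[0,0.25,11.7],"spin":0},{"fingers":8.7,"delta_pos":[0,0.25,11.7],"spin":0},{"fingers":8.7,"delta_pos":[0,0.25,11.7],"spin":0}]'
python3 st.py .449 -.179 .026 63.4
```

```text
time_s: 3.7
tcp_pos: [0.4484, -0.179, 0.0266]
ee_rot: [[-0.447, -0.894, 0.002], [-0.894, 0.447, -0.0], [-0.001, -0.002, -1.0]]
wrist_force: [0.4, 0.3, -0.0]
gripper_width: 0.997
3.7 [ 0.4484 -0.179   0.0266] head -116.56 z [ 2.3e-03 -3.0e-04 -1.0e+00] F [ 0.4  0.3 -0. ] w 0.997 j [ -2.4  22.7 -33.1   0.  -34.1 -24.1]
delta cm [-0.02 -0.05  0.06] spin 0.04
```

```bash
python3 -m inch '[{"fingers":2,"delta_pos":[0,0,0],"spin":0},{"fingers":2,"delta_pos":[0,0,0],"spin":0},{"fingers":2,"delta_pos":[0,0,0],"spin":0},{"fingers":2,"delta_pos":[0,0,0],"spin":0},{"fingers":2,"delta_pos":[0,0,0],"spin":0},{"fingers":2,"delta_pos":[0,0,0],"spin":0},{"fingers":2,"delta_pos":[0,0,0],"spin":0},{"fingers":2,"delta_pos":[0,0,0],"spin":0}]'
python3 st.py
```

```text
time_s: 4.5
tcp_pos: [0.4475, -0.1788, 0.0255]
ee_rot: [[-0.447, -0.895, -0.0], [-0.895, 0.447, 0.0], [0.0, 0.0, -1.0]]
wrist_force: [-0.1, 0.5, -0.3]
gripper_width: 0.355
4.5 [ 0.4475 -0.1788  0.0255] head -116.55 z [-1.e-04  0.e+00 -1.e+00] F [-0.1  0.5 -0.3] w 0.355 j [ -2.4  22.8 -33.2  -0.  -34.  -24.1]
```

```bash
python3 -m inch '[{"fingers":0.5,"delta_pos":[0,0,0],"spin":0},{"fingers":0.5,"delta_pos":[0,0,0],"spin":0},{"fingers":0.5,"delta_pos":[0,0,0],"spin":0},{"fingers":0.5,"delta_pos":[0,0,0],"spin":0},{"fingers":0.5,"delta_pos":[0,0,0],"spin":0}]'
python3 st.py
```

```text
time_s: 5.0
tcp_pos: [0.4493, -0.179, 0.0262]
ee_rot: [[-0.446, -0.895, 0.004], [-0.895, 0.446, -0.001], [-0.001, -0.004, -1.0]]
wrist_force: [4.3, -3.7, 1.1]
gripper_width: 0.286
5.0 [ 0.4493 -0.179   0.0262] head -116.52 z [ 3.6e-03 -6.0e-04 -1.0e+00] F [ 4.3 -3.7  1.1] w 0.286 j [ -2.4  22.7 -33.1   0.  -33.9 -24.1]
```

Gripped (24.9 mm with a little pad give). Now I lift straight up.

```bash
python3 -m inch '[{"fingers":0.5,"delta_pos":[0,0,-0.5],"spin":0},{"fingers":0.5,"delta_pos":[0,0,-2],"spin":0},{"fingers":0.5,"delta_pos":[0,0,-5],"spin":0},{"fingers":0.5,"delta_pos":[0,0,-9],"spin":0},{"fingers":0.5,"delta_pos":[0,0,-12],"spin":0},{"fingers":0.5,"delta_pos":[0,0,-12],"spin":0},{"fingers":0.5,"delta_pos":[0,0,-12],"spin":0}]'
python3 st.py .532 .2035 .146 78.4
python3 - <<'E'
from meas import *
S=capture("scene")
cv2.imwrite("pics/a2.png",cv2.resize(S[60:230,200:400,::-1],None,fx=3,fy=3,interpolation=2))
E
```

```text
time_s: 5.7
tcp_pos: [0.4456, -0.1781, 0.145]
ee_rot: [[-0.448, -0.894, -0.003], [-0.894, 0.448, 0.002], [-0.0, 0.003, -1.0]]
wrist_force: [-0.1, 0.3, -1.8]
gripper_width: 0.291
5.7 [ 0.4456 -0.1781  0.145 ] head -116.6 z [-0.0027  0.0015 -1.    ] F [-0.1  0.3 -1.8] w 0.291 j [ -2.4  12.5 -25.7  -0.1 -52.  -24.1]
delta cm [-37.99   9.37  -0.06] spin -15.0
```

View pics/a2.png

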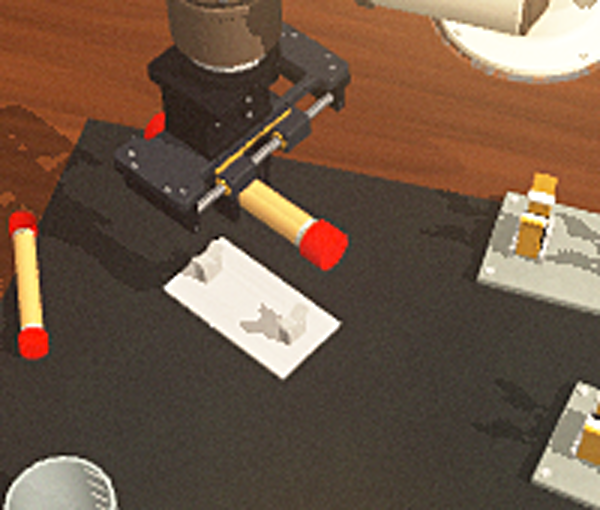

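The muddler is in the grip (left knob at crop (323,245)) and the rest is empty. I carry it to above the holder.

```bash
python3 -m inch '[{"fingers":0.5,"delta_pos":[-2,0.5,0],"spin":-1},{"fingers":0.5,"delta_pos":[-5,1.2,0],"spin":-2},{"fingers":0.5,"delta_pos":[-8.5,2.1,0],"spin":-4},{"fingers":0.5,"delta_pos":[-12.5,3.1,0],"spin":-5},{"fingers":0.5,"delta_pos":[-16.5,4.1,0],"spin":-7},{"fingers":0.5,"delta_pos":[-20.5,5,0],"spin":-8},{"fingers":0.5,"delta_pos":[-24.5,6,0],"spin":-10},{"fingers":0.5,"delta_pos":[-28.5,7,0],"spin":-11},{"fingers":0.5,"delta_pos":[-32,7.9,0],"spin":-13},{"fingers":0.5,"delta_pos":[-35,8.6,0],"spin":-14},{"fingers":0.5,"delta_pos":[-37,9.1,0],"spin":-15},{"fingers":0.5,"delta_pos":[-37.9,9.3,0],"spin":-15},{"fingers":0.5,"delta_pos":[-37.9,9.3,0],"spin":-15},{"fingers":0.5,"delta_pos":[-37.9,9.3,0],"spin":-15},{"fingers":0.5,"delta_pos":[-37.9,9.3,0],"spin":-15}]'
python3 st.py .532 .2035 .146 78.4
python3 - <<'E'
from meas import *
S=capture("scene");T=capture("top")
cv2.imwrite("pics/S3.png",S[:,:,::-1]);cv2.imwrite("pics/T3.png",T[:,:,::-1])
cv2.imwrite("pics/a3.png",cv2.resize(S[120:270,330:500,::-1],None,fx=4,fy=4,interpolation=2))
cv2.imwrite("pics/a4.png",cv2.resize(T[100:250,120:290,::-1],None,fx=4,fy=4,interpolation=2))
E
```

```text
time_s: 7.25
tcp_pos: [0.5333, 0.2005, 0.1455]
ee_rot: [[-0.202, -0.979, -0.001], [-0.979, 0.202, -0.0], [0.001, 0.001, -1.0]]
wrist_force: [-0.4, 0.0, -1.9]
gripper_width: 0.287
7.25 [0.5333 0.2005 0.1455] head -101.64 z [-9.e-04 -5.e-04 -1.e+00] F [-0.4  0.  -1.9] w 0.287 j [ 36.9  20.6 -13.7  -0.  -55.8 -48.5]
delta cm [-0.27  0.19 -0.05] spin -0.04
```

View pics/a3.png

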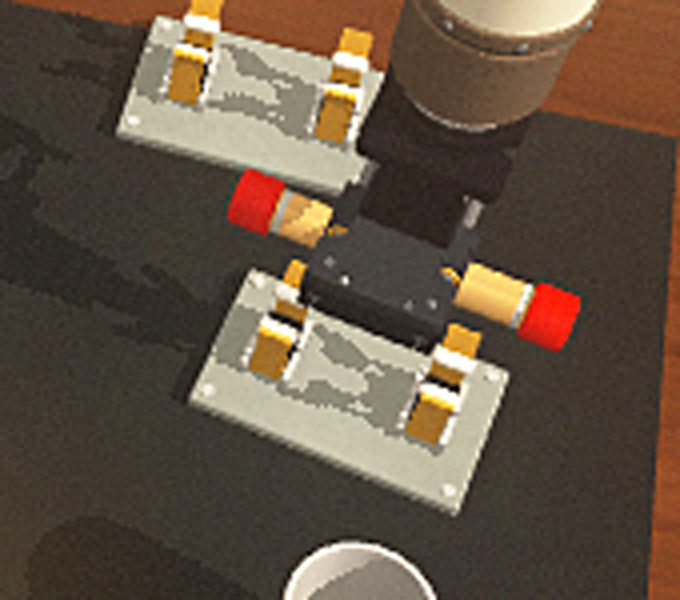

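View pics/a4.png

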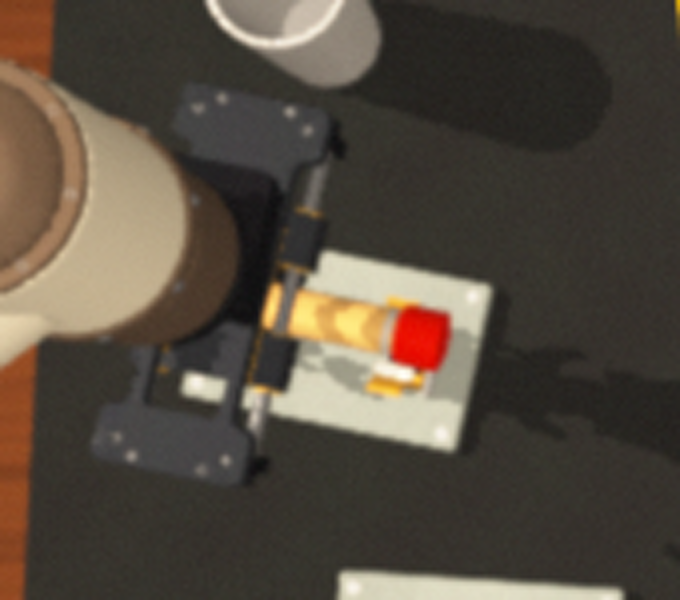

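Run:
```python
from meas import *
S=cv2.imread("pics/S3.png")[:,:,::-1].copy();T=cv2.imread("pics/T3.png")[:,:,::-1].copy()
print(rod("scene",S,(380,155,480,212),.164))
hsv=cv2.cvtColor(T,cv2.COLOR_RGB2HSV)[165:205,195:250].astype(int)
m=((hsv[...,0]<6)|(hsv[...,0]>172))&(hsv[...,1]>190)&(hsv[...,2]>120)
y,x=np.where(m);k=at("top",(x.mean()+195,y.mean()+165),.164);print("knob top cam",k, "mid:",k+.0875*np.array([.202,.979,0]))
S0=cv2.imread("pics/scene0.png");T0=cv2.imread("pics/top0.png")
# predicted clip roller points overlay
c=np.array([.532,.2035]);a=np.radians(78.4);Y=np.array([np.cos(a),np.sin(a)]);X=np.array([Y[1],-Y[0]])
for n,I,w in(("scene",S0,(370,175,465,255)),("top",T0,(160,150,250,220))):
    f=7;J=cv2.resize(I[w[1]:w[3],w[0]:w[2]],None,fx=f,fy=f,interpolation=2)
    def dot(x,y,z,col):
        q=proj(n,np.r_[c+X*x+Y*y,z]);cv2.circle(J,tuple(int(v) for v in (q+.5-[w[0],w[1]])*f),3,col,-1)
    for sx in(-1,1):
        for sy in(-1,1): dot(sx*.055,sy*.09,.012,(0,0,255))
        for y in(-.063,-.041,.041,.063): dot(sx*.0135,y,.061,(255,0,0))
    cv2.imwrite(f"pics/ov_{n}.png",J)
```

```text
(array([0.5319, 0.2022, 0.164 ]), np.float64(0.1766), np.float64(78.4))
knob top cam [0.51656193 0.11936576 0.164     ] mid: [0.53423693 0.20502826 0.164     ]
```

View pics/ov_scene.png

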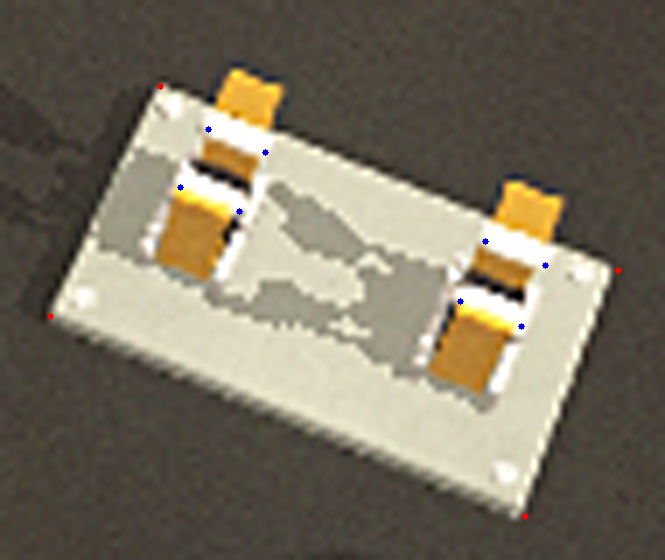

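View pics/ov_top.png

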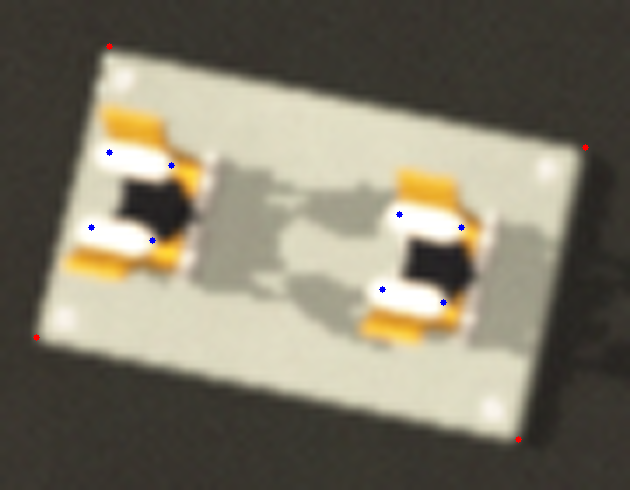

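The overlay of the holder model fits both pictures to about 1 px. The rod hovers about 1.5 mm too far in holder +x. I correct that and go down to just above the mouth.

```bash
python3 -m inch '[{"fingers":0.5,"delta_pos":[-0.15,0.15,2],"spin":0},{"fingers":0.5,"delta_pos":[-0.15,0.15,5],"spin":0},{"fingers":0.5,"delta_pos":[-0.15,0.15,7],"spin":0},{"fingers":0.5,"delta_pos":[-0.15,0.15,8.3],"spin":0},{"fingers":0.5,"delta_pos":[-0.15,0.15,8.8],"spin":0},{"fingers":0.5,"delta_pos":[-0.15,0.15,8.8],"spin":0},{"fingers":0.5,"delta_pos":[-0.15,0.15,8.8],"spin":0}]'
python3 st.py .532 .2035 .031 78.4
python3 - <<'E'
from meas import *
S=capture("scene");T=capture("top")
cv2.imwrite("pics/S5.png",S[:,:,::-1]);cv2.imwrite("pics/T5.png",T[:,:,::-1])
print(rod("scene",S,(370,165,470,252),.0765))
cv2.imwrite("pics/a5.png",cv2.resize(S[150:270,350:490,::-1],None,fx=4,fy=4,interpolation=2))
cv2.imwrite("pics/a6.png",cv2.resize(T[130:230,150:270,::-1],None,fx=5,fy=5,interpolation=2))
E
```

```text
time_s: 8.05
tcp_pos: [0.5334, 0.204, 0.0586]
ee_rot: [[-0.2, -0.98, 0.002], [-0.98, 0.2, 0.001], [-0.001, -0.002, -1.0]]
wrist_force: [0.6, -0.1, -1.6]
gripper_width: 0.292
8.05 [0.5334 0.204  0.0586] head -101.54 z [ 1.8e-03  9.0e-04 -1.0e+00] F [ 0.6 -0.1 -1.6] w 0.292 j [ 37.2  26.5 -19.    0.  -44.3 -48.8]
delta cm [0.08 0.13 2.76] spin 0.06
(array([0.5312, 0.2056, 0.0765]), np.float64(0.1769), np.float64(78.6))
```

View pics/a5.png

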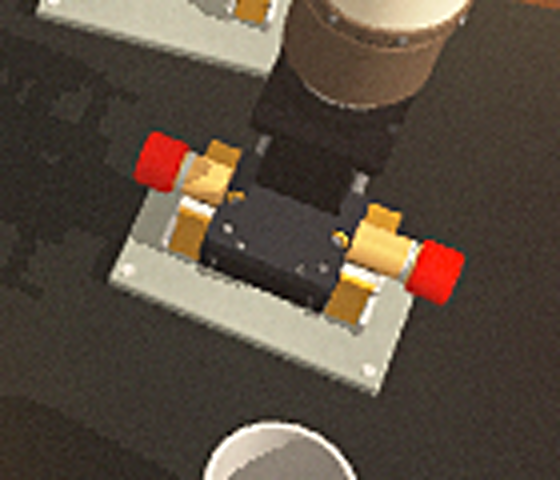

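View pics/a6.png

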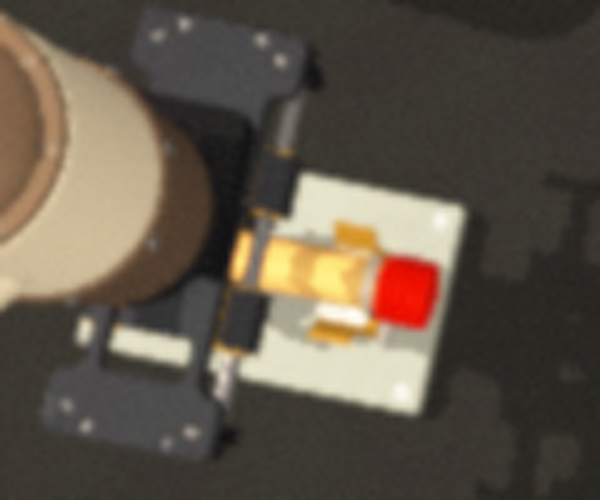

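Run:
```python
from meas import *
a=np.radians(78.4);Y=np.array([np.cos(a),np.sin(a)]);X=np.array([Y[1],-Y[0]]);c=np.array([.532,.2035])
z=.0776
def show(n,f,w):
    I=cv2.imread(f);F=7;J=cv2.resize(I[w[1]:w[3],w[0]:w[2]],None,fx=F,fy=F,interpolation=2)
    for off,col in((0,(255,0,0)),(.004,(0,255,0))):
        V=cal(n)["T"][:3,3]-np.r_[c,z];Y3=np.r_[Y,0];s=np.cross(Y3,V);s/=np.linalg.norm(s)
        for r,y0,y1 in((.013,-.075,.075),(.017,-.1,-.075),(.017,.075,.1)):
            for sg in(-1,1):
                q=[tuple(int(v) for v in (proj(n,np.r_[c+X*off+Y*y,z]+sg*r*s)+.5-[w[0],w[1]])*F) for y in(y0,y1)]
                cv2.line(J,q[0],q[1],col,1)
    cv2.imwrite(f"pics/rv_{n}.png",J)
show("top","pics/T5.png",(190,160,250,220));show("scene","pics/S5.png",(375,170,475,240))
```

```text
(no output)
```

View pics/rv_top.png

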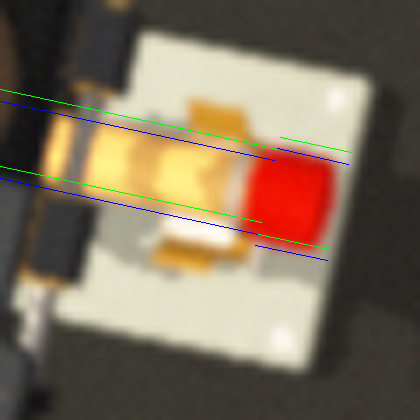

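View pics/rv_scene.png

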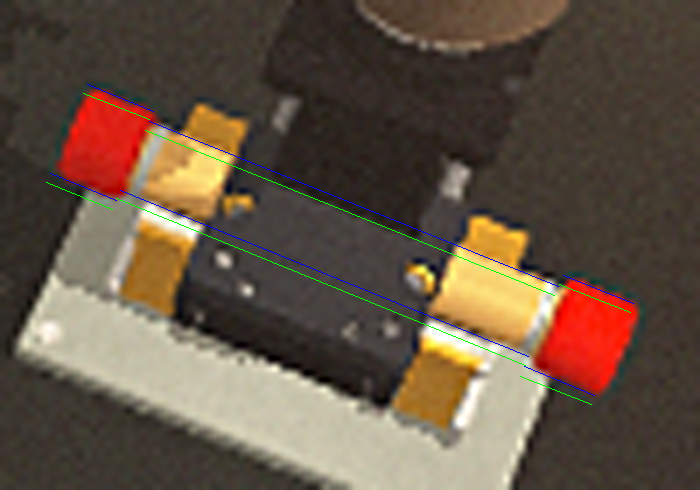

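Both overlays put the rod level, aligned and within about 1–2 mm of the holder axis (slightly +x). I shift 1.2 mm and press down slowly.

```bash
python3 -m inch '[{"fingers":0.5,"delta_pos":[0.05,0.12,0],"spin":0},{"fingers":0.5,"delta_pos":[0.05,0.12,0.3],"spin":0},{"fingers":0.5,"delta_pos":[0.05,0.12,0.6],"spin":0},{"fingers":0.5,"delta_pos":[0.05,0.12,0.8],"spin":0},{"fingers":0.5,"delta_pos":[0.05,0.12,1.0],"spin":0},{"fingers":0.5,"delta_pos":[0.05,0.12,1.2],"spin":0}]'
python3 st.py .532 .2035 .031 78.4
```

```text
time_s: 8.75
tcp_pos: [0.5321, 0.2035, 0.0471]
ee_rot: [[-0.199, -0.98, 0.002], [-0.98, 0.199, 0.0], [-0.001, -0.002, -1.0]]
wrist_force: [-2.5, -0.8, 5.3]
gripper_width: 0.293
8.75 [0.5321 0.2035 0.0471] head -101.5 z [ 1.9e-03  3.0e-04 -1.0e+00] F [-2.5 -0.8  5.3] w 0.293 j [ 37.3  27.3 -19.8   0.1 -42.8 -48.8]
delta cm [0.01 0.01 1.61] spin 0.1
```

Contact has the expected size (about 7 N up after the weight, small side force). I press on.

```bash
python3 -m inch '[{"fingers":0.5,"delta_pos":[0,0,0.2],"spin":0},{"fingers":0.5,"delta_pos":[0,0,0.4],"spin":0},{"fingers":0.5,"delta_pos":[0,0,0.6],"spin":0},{"fingers":0.5,"delta_pos":[0,0,0.8],"spin":0},{"fingers":0.5,"delta_pos":[0,0,1.0],"spin":0},{"fingers":0.5,"delta_pos":[0,0,1.2],"spin":0},{"fingers":0.5,"delta_pos":[0,0,1.4],"spin":0},{"fingers":0.5,"delta_pos":[0,0,1.6],"spin":0},{"fingers":0.5,"delta_pos":[0,0,1.65],"spin":0},{"fingers":0.5,"delta_pos":[0,0,1.65],"spin":0},{"fingers":0.5,"delta_pos":[0,0,1.65],"spin":0}]'
python3 st.py .532 .2035 .031 78.4
python3 - <<'E'
from meas import *
S=capture("scene");T=capture("top")
cv2.imwrite("pics/S7.png",S[:,:,::-1])
print(rod("scene",S,(370,165,475,252),.05))
cv2.imwrite("pics/a7.png",cv2.resize(S[160:260,360:480,::-1],None,fx=5,fy=5,interpolation=2))
E
```

```text
time_s: 9.85
tcp_pos: [0.5311, 0.2036, 0.0307]
ee_rot: [[-0.2, -0.98, 0.0], [-0.98, 0.2, 0.0], [-0.0, -0.0, -1.0]]
wrist_force: [-4.4, 3.1, 5.1]
gripper_width: 0.287
9.85 [0.5311 0.2036 0.0307] head -101.52 z [ 2.e-04  1.e-04 -1.e+00] F [-4.4  3.1  5.1] w 0.287 j [ 37.3  28.6 -20.6   0.  -40.8 -48.8]
delta cm [-0.01 -0.09 -0.03] spin 0.08
(array([0.5302, 0.205 , 0.05  ]), np.float64(0.1768), np.float64(78.46))
```

View pics/a7.png

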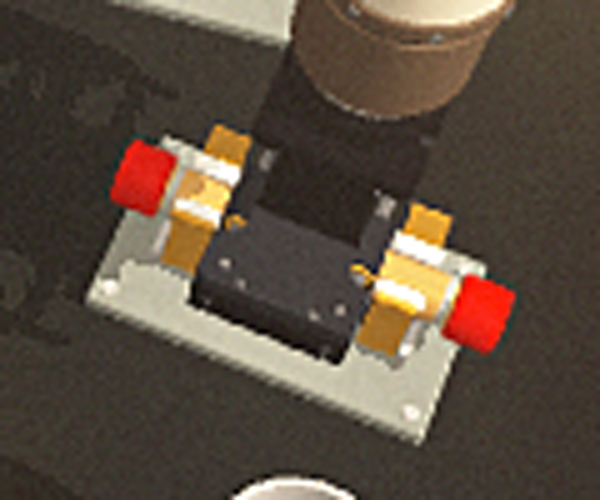

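Both white roller pairs now close over the rod (crop (205,205) and (410,270)). I press slightly further to confirm it has seated, still gripping.

```bash
python3 -m inch '[{"fingers":0.5,"delta_pos":[0,0,0.1],"spin":0},{"fingers":0.5,"delta_pos":[0,0,0.2],"spin":0},{"fingers":0.5,"delta_pos":[0,0,0.2],"spin":0},{"fingers":0.5,"delta_pos":[0,0,0.2],"spin":0}]'
python3 st.py .532 .2035 .031 78.4
```

```text
time_s: 10.35
tcp_pos: [0.5312, 0.2036, 0.0306]
ee_rot: [[-0.199, -0.98, 0.001], [-0.98, 0.199, -0.0], [-0.0, -0.001, -1.0]]
wrist_force: [-7.4, 1.4, 16.1]
gripper_width: 0.292
10.35 [0.5312 0.2036 0.0306] head -101.48 z [ 7.e-04 -1.e-04 -1.e+00] F [-7.4  1.4 16.1] w 0.292 j [ 37.3  28.6 -20.7   0.  -40.7 -48.8]
delta cm [-0.01 -0.08 -0.04] spin 0.12
```

It hit a hard stop: force rose 11 N with no motion, so it is seated. I release and retreat.

```bash
python3 -m inch '[{"fingers":0.5,"delta_pos":[0,0,-0.25],"spin":0},{"fingers":6,"delta_pos":[0,0,-0.25],"spin":0},{"fingers":6,"delta_pos":[0,0,-0.25],"spin":0},{"fingers":6,"delta_pos":[0,0,-0.25],"spin":0},{"fingers":6,"delta_pos":[0,0,-0.25],"spin":0},{"fingers":6,"delta_pos":[0,0,-0.25],"spin":0},{"fingers":6,"delta_pos":[0,0,-0.25],"spin":0},{"fingers":6,"delta_pos":[0,0,-0.25],"spin":0}]'
python3 st.py
```

```text
time_s: 11.15
tcp_pos: [0.5314, 0.2033, 0.0295]
ee_rot: [[-0.2, -0.98, -0.0], [-0.98, 0.2, -0.0], [0.0, 0.0, -1.0]]
wrist_force: [0.2, -0.3, -0.4]
gripper_width: 0.683
11.15 [0.5314 0.2033 0.0295] head -101.55 z [-1.e-04 -2.e-04 -1.e+00] F [ 0.2 -0.3 -0.4] w 0.683 j [ 37.3  28.7 -20.7   0.  -40.6 -48.8]
```

```bash
python3 -m inch '[{"fingers":6,"delta_pos":[0,0,-1],"spin":0},{"fingers":6,"delta_pos":[0,0,-3],"spin":0},{"fingers":6,"delta_pos":[0,0,-7],"spin":0},{"fingers":6,"delta_pos":[0,0,-11],"spin":0},{"fingers":6,"delta_pos":[0,0,-15],"spin":0},{"fingers":6,"delta_pos":[4,0,-17],"spin":0},{"fingers":6,"delta_pos":[9,0,-17],"spin":0},{"fingers":6,"delta_pos":[14,0,-17],"spin":0},{"fingers":6,"delta_pos":[19,0,-17],"spin":0},{"fingers":6,"delta_pos":[24,0,-17],"spin":0},{"fingers":6,"delta_pos":[28,0,-17],"spin":0},{"fingers":6,"delta_pos":[30,0,-17],"spin":0},{"fingers":6,"delta_pos":[30,0,-17],"spin":0},{"fingers":6,"delta_pos":[30,0,-17],"spin":0},{"fingers":6,"delta_pos":[30,0,-17],"spin":0}]'
python3 st.py
python3 - <<'E'
from meas import *
S=capture("scene");T=capture("top")
print(rod("scene",S,(370,165,475,252),.05),rod("top",T,(155,150,255,220),.05))
cv2.imwrite("pics/S8.png",S[:,:,::-1]);
cv2.imwrite("pics/a8.png",np.hstack([cv2.resize(I[:,:,::-1],None,fx=4,fy=4,interpolation=2) for I in(S[165:255,370:470],T[145:235,155:255])]))
E
```

```text
time_s: 12.65
tcp_pos: [0.4716, -0.0899, 0.1999]
ee_rot: [[-0.199, -0.98, 0.001], [-0.98, 0.199, 0.0], [-0.0, -0.001, -1.0]]
wrist_force: [-1.1, 0.2, -0.4]
gripper_width: 0.688
12.65 [ 0.4716 -0.0899  0.1999] head -101.49 z [ 7.e-04  1.e-04 -1.e+00] F [-1.1  0.2 -0.4] w 0.688 j [  8.7   9.  -21.3  -0.  -59.7 -20.1]Traceback (most recent call last):
  File "<stdin>", line 3, in <module>
  File "meas.py", line 21, in rod
    a,b=pts;d=b-a
    ^^^
ValueError: not enough values to unpack (expected 2, got 1)
```

Run:
```python
from meas import *
S=capture("scene");T=capture("top")
cv2.imwrite("pics/S9.png",S[:,:,::-1]);cv2.imwrite("pics/T9.png",T[:,:,::-1])
cv2.imwrite("pics/a9.png",np.hstack([cv2.resize(I[:,:,::-1],None,fx=4,fy=4,interpolation=2) for I in(S[165:255,370:470],T[145:235,155:255])]))
for n,I,w in(("scene",S,(370,165,475,252)),("top",T,(155,150,255,220))):
    try: print(rod(n,I,w,.05))
    except Exception as e: print(n,e)
for t in("jug","syrup_bottle","shaker"): print(t,[(at("top",(d["location"][0]*640,d["location"][1]*400),0).round(3),round(d["conf"],2)) for d in spot_point("top",t)[:1]])
```

```text
(array([0.5301, 0.2052, 0.05  ]), np.float64(0.1768), np.float64(78.54))
top not enough values to unpack (expected 2, got 1)
jug [(array([ 0.74 , -0.232,  0.   ]), 0.69)]
syrup_bottle [(array([ 0.734, -0.051,  0.   ]), 0.61)]
shaker [(array([0.737, 0.224, 0.   ]), 0.59)]
```

View pics/a9.png

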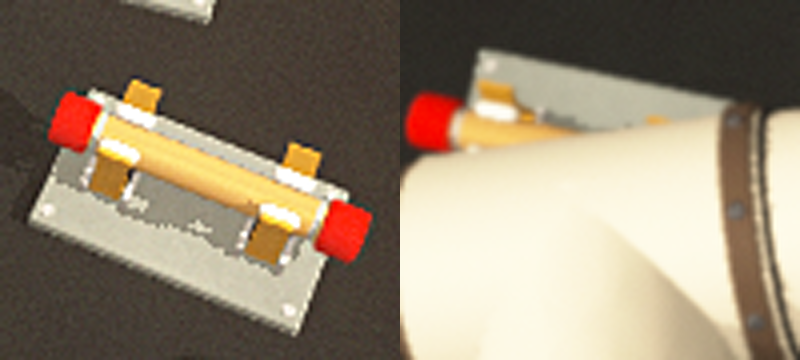

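View pics/S9.png

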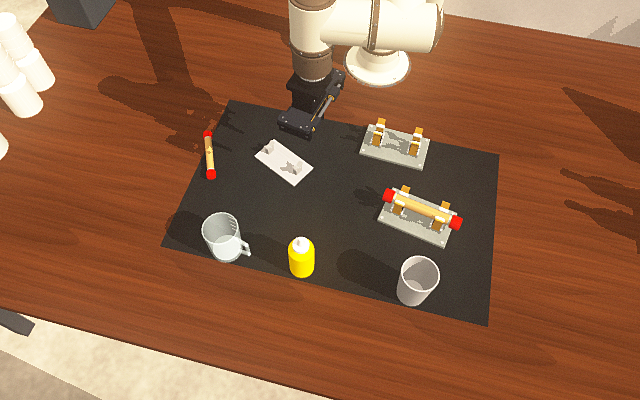

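The scene picture shows the rod home between both roller pairs, with knobs at (388,195) and (456,223), and the gripper clear. The bystanders stand as before.

```bash
python3 -c "
from station import *
print(finish_job())"
```

```text
the job is handed in; nothing more can be done
None
```

I took the larger muddler off its rest, pressed it down level into the leftmost grey holder until it stopped hard in both clips, let go, and handed the job in. No verdict was reported.

- **Pressing home:** while still gripped it reached a TCP height of 0.0306 m, so the rod was about 50 mm above the counter. A further 2 mm of commanded push raised the upward force from 5 to 16 N with no movement.
- **Final position:** with the gripper clear, the scene camera puts the rod's middle at (0.530, 0.205) m, heading 78.5°. I had measured the holder at (0.532, 0.2035) m, heading 78.4°. That is about 2 mm off both sideways and along, inside the limits. Both roller pairs close over the rod.
- **Bystanders:** the jug, bottle and shaker positions are unchanged to within about 6 mm, which is the detector's noise.
- **Checks that failed or disagreed:** in the last top picture the arm hid one knob, so that camera could not confirm the final position. Earlier, before the press, the two cameras disagreed by 2–3 mm on the sideways offset. I used roughly the average of the cameras and the measured TCP position.

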